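# Hang the sample hanger on the datum rail and hold it against the stop

## Task

For the optical measurement, pick up the sample hanger by its grip block and hook it down over the fixture's round rail, fully seated, in the half of the rail away from the sprung plunger. Then, keeping hold of it, slide it along the rail against the plunger until it bears on the hard stop, and finish there: the program ends with the gripper still holding the hanger, pressed firmly against the stop but without forcing it. Do not knock the other things on the table about.

Things in the scene. Friction and masses are not known exactly. Their poses are not given: they have to be found in the camera images.
- hanger_grip (a point): Middle of the black grip block on top of the loose sample hanger (aluminium inverted-U saddle, 70 mm long, 94 mm high, 0.25 kg, steel ring on each flank), which stands on the table. 76 mm above its underside; z up, y along the saddle and, once hung, the rail. Block: 28 mm in y, 18 mm in x, 18 mm above to 24 mm below this point; below it the saddle's flat top, 34 mm wide.
- hanger_channel (a point): Where the rail's axis lies in the hung hanger: 46 mm below the grip point. Channel open below and at both ends, 22 mm wide, roof 8 mm above this point, legs ending 30 mm below; from 13 mm below this point the legs flare as a lead-in to a mouth about 42 mm wide (52 mm outside). The saddle's flat ends lie 35 mm either side in y; either end may go first.
- fixture: Fixed rail fixture. Origin under the centre of its dark base plate (150 x 360 x 12 mm, long in y) on the table; z up, y along the rail. Steel rail 16 mm in diameter, axis at x = 0, 150 mm up, free from y = -120 (stop face) to y = +148 mm (a post 16 mm thick, 24 mm long, up to 158 mm). A black backlight panel 87 mm high stands at x = -58 to -70 mm.
- rail_mid (a point): The middle of the usable rail, on its axis (fixture x = 0, y = +5 mm, height 150 mm), marked by a thin dark band round the rail. Axes as the fixture's: y points along the rail away from the plunger and stop. The half away from the plunger is the +y side.
- stop: The hard stop: a steel block 50 mm wide, 40 mm long, on the fixture's -y end, its top 20 mm and its underside 25 mm off the rail's axis. Same origin and axes as the fixture. Its flat face, at fixture y = -120 mm, faces along +y; the hanger's end bears on it.
- stop_face (a point): The point where the rail's axis meets the face of the hard stop. Axes as the fixture's (y points out of the face, along the rail). With the hanger against the stop, the middle of its grip block is 35 mm along y from here.
- plunger_tip (a point): The tip of the sprung plunger, a brass pin 10 mm in diameter lying along the rail, 14 mm above the rail's axis. At rest it stands 14 mm out of the stop's face, and it meets the end of the hanger's saddle.
- plunger (a joint): How far the plunger is pushed in, m: 0 at rest, 0.014 when its tip is flush with the stop's face (hanger on the stop). The spring pushes back with about 4 N at first and 9 N at 0.014; with rail friction, a steady push of 15 to 20 N along the rail holds the hanger on the stop.
- vblock: Bystander: dark steel V-block, 50 x 50 x 44 mm, near the hanger; origin at the centre of its underside.
- parallel: Bystander: steel parallel, 30 x 60 x 20 mm, near the hanger; origin at the centre of its underside.
- setting_ring: Bystander: steel setting ring, 44 mm across, 18 mm high, on the fixture's base plate; origin at the centre of its underside.
- pin_jar: Bystander: small glass jar, 44 mm across, 60 mm high, near the hanger; origin at the centre of its underside.
- pendant: Bystander: grey control pendant lying flat, 100 x 60 x 29 mm; origin at the centre of its underside.
Not all that is in view belongs to the job. Of the things that look like the part that bears hanger_grip, the smallest one is meant.

How it is judged:
On the way:
1. the hanger is hooked down on the rail, in the half away from the plunger, which is not yet pressed (z of hanger_grip in the frame of fixture between 0.19 and 0.202 m and x of hanger_grip in the frame of fixture between -0.012 and 0.012 m and angle between hanger_grip's own z axis and vertical below 0.15 rad and y of hanger_grip in the frame of rail_mid above -0.003 m and value of joint plunger below 0.003 m), for 0.2 s.
At the end, for the whole second after the job is handed in: Gripper holds the hanger at rest on the rail: grip point 40-52 mm above the rail axis, within 12 mm sideways, tilt under 0.15 rad; plunger in by 12.5 mm or more, grip point within 38 mm of the stop face, hanger bearing on the stop with 1-40 N (z of hanger_grip in the frame of fixture between 0.19 and 0.202 m and x of hanger_grip in the frame of fixture between -0.012 and 0.012 m and angle between hanger_grip's own z axis and vertical below 0.15 rad and value of joint plunger above 0.0125 m and contact force between hanger and stop between 1 and 40 N and y of hanger_grip in the frame of stop_face below 0.038 m and contact force between the fingers and hanger above 1 N and linear speed of hanger below 0.02 m/s); the arm keeps its last pose, push and grip.
It fails at once if a bystander was moved more than 30 mm (distance of any of vblock, parallel, setting_ring, pin_jar, pendant from where it was at the start of the episode above 0.03 m).
It fails at once if the stop was rammed with more than 60 N (contact force between hanger and stop above 60 N).
It also fails if it takes over 61 s, if anything falls off the work surface, if the arm or the gripper's body presses on something with over 40 N, if the wrist force passes 120 N, or if a joint passes its speed limit or range.

## Robot

A 7-joint arm with a two-finger parallel gripper is mounted at the origin on the work surface. World frame = base frame: x ahead of the robot, y to its left, z up, the work surface at z = 0. Lengths are in m, angles in rad, forces in N, time in s.
With the tool pointing down it reaches from about 0.35 to 0.9 m from the base axis. Payload 8.1 kg.
Tool frame: the origin (TCP) lies on the centre line of the jaws, within the pads' length; the fingertips stand 19 mm ahead of it and the grasp point (between the pads) is the TCP; z points along the fingers, y is the direction in which the jaws open and shut (so a half turn about z gives the same grasp; the last joint's range is limited). The gripper opens to 92 mm and grips with 3 to 60 N. Pads are 19 mm wide; open, the fingers measure 130 mm over their backs; the gripper's body (75 mm by 190 mm) begins 47 mm behind the grasp point.
Start: joints at [1.199, 0.434, 0.025, 1.573, -0.012, 1.134, -0.075], TCP at [0.166, -0.603, 0.246] pointing down, gripper open.
Joint ranges: [-2.62, 2.62], [-0.44, 2.09], [-1.27, 1.32], [0.08, 2.57], [-1.32, 4.46], [0.12, 2], [-2.74, 2.74]. Speed limits (rad/s): [2.22, 2.22, 3.01, 3.01, 3.14, 3.14, 3.14].

## Interface

Orientations are given as a rotation vector (axis times angle).
In Python, from cell import monitor, imaging, workorder, outline_of gives the robot as it stands.
- The arm moves only by the tool move_arm, never from a script. Its argument "series" is a list of rows, each a list of 6 numbers: the shift along the world's x, y, z in cm, then the turn, a rotation vector about the world's x, y, z in degrees. A call has 1 to 8 rows; each row shifts and turns the commanded pose from where the row before left it; what a row does not reach is not made up. A row lasts 1/10 s, in which the tool goes at most 50 mm and 8.59 degrees, less where a joint would pass 70% of its speed; a pose out of reach is approached as far as the arm can. A call with a gripper value outside its range is refused whole. "grip" is the opening, from 0 (shut) to 1 (fully open), set as the call begins (left out, the last holds). The fingers move at their own pace and stop on an object; "force" is the grip in N (left out, the last holds). Time passes only in rows, so rows that do not move let the fingers close. It gives the time, the measured TCP pose, the force and the opening at its end, in the units of the state.
- monitor.observe(): the state, without advancing time (a new reading comes with each control period).
- imaging.get_image(name): name is "side" or "top"; returns a dict with "color" (400x640x3 uint8, red, green, blue), "fx", "fy", "cx", "cy" (pixels), "rvec" (rotation vector, rad) and "tvec" (3), from world to camera coordinates, as OpenCV has them. Camera axes: x right, y down, z forward; pixel columns grow to the right and rows downward; lengths in m; the calibration is good to about 2 mm. A picture is of the moment at which its call begins. There is no depth.
- workorder.sign_off(): hands the job in, once; it reports no verdict.
Trained networks look in the newest picture that a camera, given by its name, has taken for a name from the list of things; names that differ only in an ending like _2 or _b are one class to them, and where a whole thing is asked for, a point or a joint stands for the part that bears it (a point fixed in the world has none). Each returns a list of dicts, best first, with "p" (0 to 1); they miss things now and then, are a little off and sometimes report something else, mostly with a low value. They report only what shows in the picture. A call takes as long as a camera call. They do not tell look-alikes from the thing itself.
- outline_of(camera, thing): "mask" (400x640 bool, what is visible of it) and "rect" ([left, top, width, height] in pixels, round what is visible of it).
The state is a dict: "clock": time; "joints": joint angles; "dq": joint speeds; "joint_efforts": joint torques, N m; "position": TCP position; "ee_rot": TCP orientation; "force": force on the tool from outside, world axes, zero at the start; "ft_torque": the same for the moment, N m; "width": opening from 0.0 (shut) to 1.0 (fully open).
Only numpy, scipy, OpenCV 4.12 (cv2) and the standard library are available. Lean on these libraries where they do the work, as an engineer would, in place of code of your own. Each camera call takes 0.05 s, during which the arm holds its last target. There are 200 camera calls.

## Working session

There is one attempt and no reset: what is moved stays moved. The work goes in short steps, Python scripts to look and compute and a tool call to move; the robot and the scene stay as the last step left them, time stands still between calls to the robot, and variables do not carry over. Pictures are saved under pics/ and viewed, about 8 in all and at most 12, crops included, and the job is handed in when it is done.

Besides the shell and the picture viewer there is one more tool, called after "Call:" by a JSON object that holds its "op" and its "data". move_arm: Moves the arm, as the interface text tells. Its arguments: {"type":"object","properties":{"series":{"type":"array"},"grip":{"type":"number"},"force":{"type":"number"}},"required":["series"]}

```bash
mkdir -p pics; ls; cat > h.py <<'E'
import numpy as np, cv2
from cell import monitor, imaging, workorder, outline_of
def cam(n):
    d=imaging.get_image(n); R=cv2.Rodrigues(np.array(d["rvec"],float))[0]; t=np.array(d["tvec"],float).ravel()
    K=np.array([[d["fx"],0,d["cx"]],[0,d["fy"],d["cy"]],[0,0,1.]]); return d["color"],K,R,t
def proj(c,P):
    _,K,R,t=c; P=np.atleast_2d(P); q=(K@(R@P.T+t[:,None])).T; return q[:,:2]/q[:,2:]
def onz(c,uv,z):
    _,K,R,t=c; C=-R.T@t; r=R.T@np.linalg.inv(K)@np.array([uv[0],uv[1],1.]); return C+r*(z-C[2])/r[2]
def save(c,name,crop=None,s=1,marks=()):
    im=c[0][:,:,::-1].copy()
    for m in marks: cv2.drawMarker(im,tuple(int(round(v)) for v in m),(0,0,255),cv2.MARKER_CROSS,6,1)
    if crop: x,y,w,h=crop; im=im[y:y+h,x:x+w]
    cv2.imwrite("pics/"+name,cv2.resize(im,None,fx=s,fy=s,interpolation=cv2.INTER_CUBIC))
E
python3 - <<'E'
from h import *
for n in("top","side"):
    c=cam(n); save(c,n+"0.png",s=1.25)
    print(n,"C",(-c[2].T@c[3]).round(3),c[1][0,0])
    for th in("hanger_grip","fixture","stop","plunger","vblock","parallel","setting_ring","pin_jar","pendant"):
        for o in outline_of(n,th)[:4]:
            m=o["mask"]; ys,xs=np.nonzero(m); print(th,round(o["p"],2),o["rect"],m.sum(),(xs.mean().round(1),ys.mean().round(1)))
print(monitor.observe())
E
```

```text
pics
top C [0.364 0.027 1.435] 461.6010815642216
hanger_grip 0.88 [248.1, 167.4, 36.5, 21.1] 739 (np.float64(265.1), np.float64(174.7))
hanger_grip 0.73 [206.0, 180.5, 27.4, 14.3] 345 (np.float64(218.9), np.float64(185.2))
hanger_grip 0.6 [232.0, 209.9, 37.6, 33.7] 728 (np.float64(249.3), np.float64(227.5))
fixture 0.62 [316.1, 164.4, 129.8, 58.0] 5553 (np.float64(377.5), np.float64(194.3))
stop 0.87 [420.6, 175.6, 21.9, 23.1] 325 (np.float64(432.5), np.float64(186.2))
vblock 0.77 [169.8, 170.0, 21.8, 19.3] 322 (np.float64(179.7), np.float64(178.8))
parallel 0.78 [221.7, 135.4, 25.0, 19.0] 203 (np.float64(232.9), np.float64(145.6))
setting_ring 0.65 [341.3, 173.2, 14.3, 14.1] 112 (np.float64(345.2), np.float64(180.8))
setting_ring 0.53 [168.2, 168.1, 21.7, 20.6] 336 (np.float64(180.2), np.float64(178.5))
pin_jar 0.69 [196.7, 215.2, 18.0, 6.3] 204 (np.float64(203.7), np.float64(219.6))
pendant 0.56 [453.6, 210.1, 35.1, 38.3] 689 (np.float64(470.4), np.float64(229.5))
pendant 0.17 [315.9, 165.5, 129.6, 56.4] 5746 (np.float64(377.8), np.float64(194.3))
side C [0.032 0.611 1.039] 430.218
[... 987 characters left out ...]
419.0), np.float64(145.8))
{'clock': 1.0, 'joints': array([ 1.1994167 ,  0.43449535,  0.02500716,  1.57320453, -0.01160876,
        1.13401245, -0.07512136]), 'dq': array([ 0.00073319, -0.00030758,  0.00051809, -0.00046338, -0.00110471,
       -0.000401  ,  0.00124946]), 'joint_efforts': array([-5.26743897e-04, -6.67651320e+01,  9.83605832e-01, -3.14802468e+01,
       -6.08240208e-02,  3.27624637e-02,  1.08374425e-05]), 'position': array([ 0.16594606, -0.60257303,  0.24574306]), 'ee_rot': array([ 3.11326405e+00,  4.20743455e-01, -2.33218841e-06]), 'force': array([-0.82873497,  0.46032787,  0.21162315]), 'ft_torque': array([ 0.00469909, -0.02853799,  0.05631908]), 'width': 0.9992680180344568}
```

View pics/top0.png

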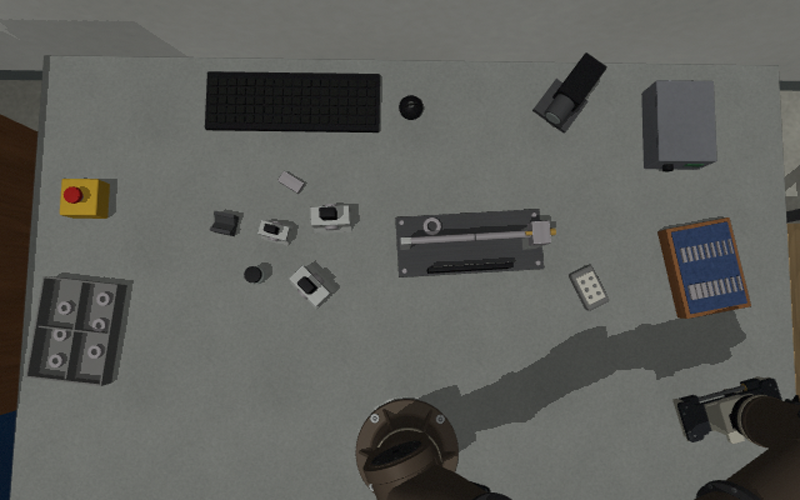

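View pics/side0.png

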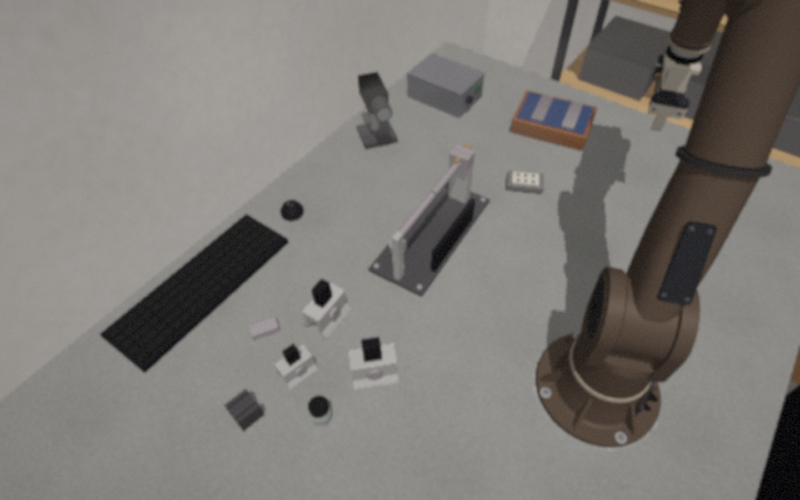

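The top view shows three look-alike saddles, in raw pixels: A (265,172), B (219,184) and C (248,228). B is clearly the smallest. In the side view it is at about (236,290). The fixture is at about (378,194), with its stop on the right (-y). Next I'll check B in a close crop, along with the fixture.

```bash
cat > m.py <<'E'
from h import *
from scipy.optimize import least_squares
ct,cs=cam("top"),cam("side")
a=lambda c,x,y,w,h,s:cv2.resize(c[0][y:y+h,x:x+w,::-1],None,fx=s,fy=s,interpolation=cv2.INTER_CUBIC)
A=a(ct,160,130,130,110,3); B=a(cs,170,215,130,110,3); C=a(ct,310,160,140,70,5.571)
im=np.vstack([np.hstack([A,B]),cv2.resize(C,(780,390))[:, :]]); im=im[:600] if im.shape[0]>600 else im
cv2.imwrite("pics/crop1.png",np.vstack([np.hstack([A,B]),cv2.resize(C,(540,270))[:, :] if 0 else np.pad(cv2.resize(C,(540,270)),((0,0),(0,240),(0,0)))]))
def dark(c,n):
    for o in sorted(outline_of(n,"hanger_grip"),key=lambda o:o["mask"].sum()):
        m=cv2.dilate(o["mask"].astype(np.uint8),np.ones((3,3))); g=c[0].max(2)
        d=((g<60)&(m>0)).astype(np.uint8); k,l,st,ce=cv2.connectedComponentsWithStats(d)
        if k<2: print(n,o["rect"],"none"); continue
        i=1+st[1:,4].argmax(); ys,xs=np.nonzero(o["mask"]); print(n,o["p"],"mask",xs.mean(),ys.mean(),len(xs),"dark",ce[i].round(1),st[i], onz(c,ce[i],.085).round(3))
dark(ct,"top"); dark(cs,"side")
E
python3 m.py
```

```text
top 0.64 mask 219.8939393939394 185.13636363636363 396 dark [216.8 182.9] [211 179  13   9  79] [0.524 0.33  0.085]
top 0.6 mask 264.5203488372093 174.7296511627907 688 dark [262.4 170.4] [255 165  15  11 138] [0.563 0.197 0.085]
top 0.95 mask 248.89929078014185 227.83971631205674 705 dark [245.4 227.9] [238 221  16  14 137] [0.393 0.242 0.085]
side 0.7 mask 236.0163043478261 292.6317934782609 736 dark [232.9 283.2] [227 277  12  14 112] [0.52  0.333 0.085]
side 0.96 mask 260.3528319405757 246.20427112349117 1077 dark [257. 234.] [250 224  15  21 203] [0.569 0.188 0.085]
side 0.88 mask 298.2648 290.932 1250 dark [296.9 278.9] [290 271  14  17 205] [0.398 0.232 0.085]
```

View pics/crop1.png

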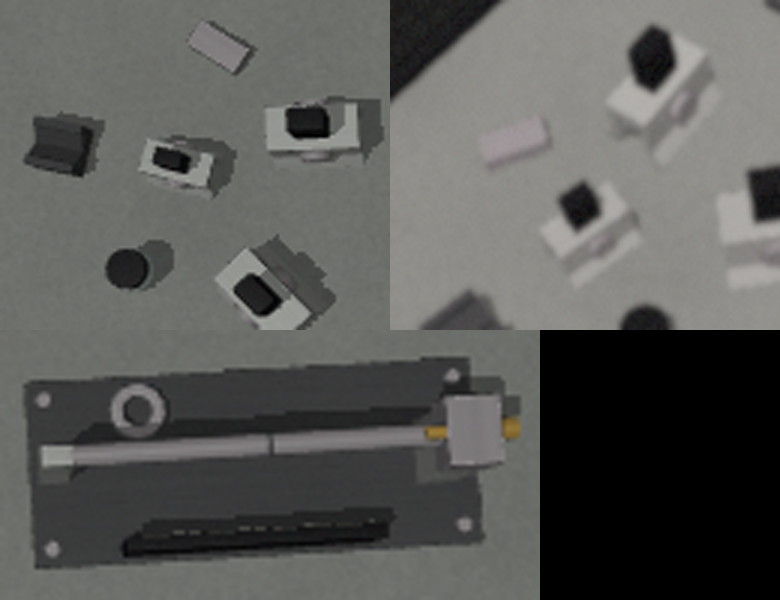

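B is confirmed as the smallest saddle in both views: top crop (172,160), side crop (578,205). Next I'll fit its pose by silhouette, and fit the fixture from its plate, stop, post and band corners.

```bash
cat > fit.py <<'E'
from h import *
from scipy.optimize import minimize, least_squares
ct,cs=cam("top"),cam("side")
def tf(p,L): c,s=np.cos(p[2]),np.sin(p[2]); L=np.atleast_2d(L).astype(float); return np.c_[p[0]+c*L[:,0]-s*L[:,1],p[1]+s*L[:,0]+c*L[:,1],L[:,2]]
box=lambda x,y0,y1,z0,z1:[(i,j,k) for i in(-x,x) for j in(y0,y1) for k in(z0,z1)]
blk=box(.009,-.014,.014,.052,.094); sad=box(.017,-.035,.035,.052,.052)
def render(c,pts,S=4):
    m=np.zeros((400*S,640*S),np.uint8); h=cv2.convexHull(((proj(c,pts)+.5)*S).astype(np.float32)); cv2.fillConvexPoly(m,h.astype(np.int32),1); return cv2.resize(m.astype(np.float32),(640,400),interpolation=cv2.INTER_AREA)
obs=[]
for c,n in((ct,"top"),(cs,"side")):
    o=min(outline_of(n,"hanger_grip"),key=lambda o:o["mask"].sum()); m=cv2.dilate(o["mask"].astype(np.uint8),np.ones((3,3)))
    g=c[0].max(2).astype(float); d=np.clip((95-g)/(95-35),0,1)*m
    k,l,st,_=cv2.connectedComponentsWithStats((d>.3).astype(np.uint8)); i=1+st[1:,4].argmax(); d*=cv2.dilate((l==i).astype(np.uint8),np.ones((3,3)))
    x,y,w,h=[int(v) for v in o["rect"]]; print(n,"brightness pct",np.percentile(g[o["mask"]],[2,10,30,60,90]))
    b=(g>np.percentile(g[o["mask"]],90)*.85)*m
    obs.append((c,d,b))
def cost(p,cams=(0,1)):
    q=(p[0],p[1],p[2]); e=0
    for i in cams:
        c,d,b=obs[i]; r=render(c,tf(q,blk)); e+=((r-d)**2).sum()
        t=render(c,tf(q,sad)); t=np.clip(t-r,0,1); u=np.clip(t-b,0,1); e+=.5*(u**2).sum()
        if i==0: e+=.5*(np.clip(b-np.maximum(t,r),0,1)**2).sum()
    return e
for cams in((0,),(1,),(0,1)):
    best=min((minimize(cost,[.522,.331,y],args=(cams,),method="Nelder-Mead",options=dict(initial_simplex=np.array([[.522,.331,y]]*4)+np.r_[[[0,0,0]],np.diag([.006,.006,.15])])) for y in(-.5,-.2,.1,.4)),key=lambda r:r.fun)
    print(cams,best.x.round(4),round(best.fun,1))
hp=best.x
u=lambda x,y:(310+x/3.857-.0,160+(y-330)/3.857)
L=[(.075,.18,.012),(.075,-.18,.012),(-.075,-.18,.012),(-.075,.18,.012),(.025,-.12,.17),(.025,-.16,.17),(-.025,-.16,.17),(-.025,-.12,.17),(.008,.172,.158),(.008,.148,.158),(-.008,.172,.158),(-.008,.148,.158),(0,.005,.158)]
U=np.array([u(*v) for v in[(25,382),(468,357),(482,541),(36,567),(447,396),(500,394),(504,462),(450,466),(40,447),(74,444),(42,467),(74,466),(271,444)]])-.4
r=least_squares(lambda p:(proj(ct,tf(p,L))-U).ravel(),[.5,.0,0],loss="soft_l1",f_scale=.5); fp=r.x
print("fixture",fp.round(4)); print((proj(ct,tf(fp,L))-U).round(1).tolist())
# refine by rail centre line
g=ct[0].max(2).astype(float); e0,e1=proj(ct,tf(fp,[(0,.13,.154),(0,-.10,.154)])); res=[]
for uu in range(int(e0[0])+1,int(e1[0])):
    v=e0[1]+(uu-e0[0])/(e1[0]-e0[0])*(e1[1]-e0[1]); ys=np.arange(int(v)-5,int(v)+7); w=np.clip(g[ys,uu]-95,0,None); res.append((w@ys/w.sum())-v)
print("rail residual px first/last",np.mean(res[:30]).round(2),np.mean(res[-30:]).round(2))
np.savez("fit.npz",hp=hp,fp=fp)
mk=[*proj(cs,tf(fp,L)),*proj(cs,tf(fp,[(0,y,.158) for y in(-.1,0,.1,.148)]))]
save(cs,"s1.png",(280,100,130,150),4,mk); save(cs,"s2.png",(200,260,75,60),5,[*proj(cs,tf(hp,blk)),*proj(cs,tf(hp,sad))]); save(ct,"t2.png",(190,160,75,50),5,[*proj(ct,tf(hp,blk)),*proj(ct,tf(hp,sad))])
a,b,c=[cv2.imread(f"pics/{n}.png") for n in("s1","s2","t2")]
o=np.zeros((600,520+0,3),np.uint8);o=np.zeros((600,800,3),np.uint8); o[:600,:420]=a[:600,50:470]; o[:300,425:]=b; o[305:555,425:]=c; cv2.imwrite("pics/fit.png",o)
E
python3 fit.py
```

```text
top brightness pct [  9.  29.  77. 121. 148.]
side brightness pct [ 22.  34. 124. 152. 170.]
(0,) [ 0.525   0.3319 -0.2411] 23.4
(1,) [ 0.5253  0.3306 -0.2787] 52.9
(0, 1) [ 0.5247  0.3321 -0.2266] 80.4
fixture [ 0.5048 -0.1457  0.0717]
[[-0.2, 0.2], [0.3, -0.0], [0.7, 0.3], [-0.2, 0.4], [-0.5, 0.1], [0.2, -0.2], [0.6, 0.1], [0.2, -0.1], [-0.1, -0.4], [-0.3, -0.1], [-0.3, 0.1], [0.0, -0.1], [0.1, -0.3]]
rail residual px first/last 0.24 0.22fit.py:36: RuntimeWarning: invalid value encountered in scalar divide
  v=e0[1]+(uu-e0[0])/(e1[0]-e0[0])*(e1[1]-e0[1]); ys=np.arange(int(v)-5,int(v)+7); w=np.clip(g[ys,uu]-95,0,None); res.append((w@ys/w.sum())-v)
```

View pics/fit.png

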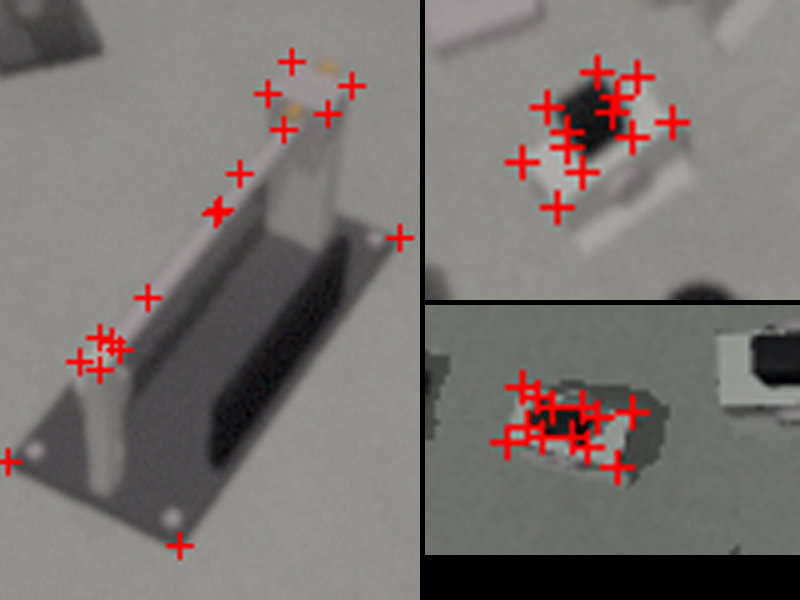

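The fixture fit agrees with the picture: (0.505, -0.146), yaw +4.1°, rail residual 0.2 px. The hanger grip fit is (0.525, 0.332), yaw about -13.5°, and both cameras agree within 2 mm. I'm moving above it now.

Call:
{"op": "move_arm", "data": {"series": [[3.5,2.5,0.8,0,0,4],[3.5,2.5,0.8,0,0,4],[3.5,2.5,0.8,0,0,4],[3.5,2.5,0.8,0,0,4],[3.5,2.5,0.8,0,0,4],[3.5,2.5,0.8,0,0,4],[3.5,2.5,0.4,0,0,4],[3.5,2.5,0.4,0,0,4]], "grip": 0.6, "force": 30}}

```text
clock: 2.2
position: [0.4472, -0.4015, 0.3023]
ee_rot: [2.874, 1.266, 0.0]
force: [0.1, -0.8, 0.6]
width: 0.603
```

Call:
{"op": "move_arm", "data": {"series": [[1,4.5,0,0,0,2],[1,4.5,0,0,0,2],[1,4.5,0,0,0,2],[1,4.5,0,0,0,2],[1,4.5,0,0,0,2],[1,4.5,0,0,0,2],[1,4.5,0,0,0,2],[0.5,4.5,0,0,0,2]]}}

```text
clock: 3.0
position: [0.5214, -0.0407, 0.3019]
ee_rot: [2.672, 1.652, 0.001]
force: [1.1, -0.3, 0.1]
width: 0.599
```

Call:
{"op": "move_arm", "data": {"series": [[0,4.5,0,0,0,2],[0,4.5,0,0,0,2],[0,4.5,-0.5,0,0,2],[0,4.5,-1,0,0,2],[0,4,-1,0,0,2],[0,4,-1,0,0,2],[0,4,-1,0,0,1],[0,3,-1,0,0,0]]}}

```text
clock: 3.8
position: [0.5204, 0.2902, 0.2464]
ee_rot: [-2.466, -1.945, -0.001]
force: [0.7, -0.0, 0.3]
width: 0.6
```

Call:
{"op": "move_arm", "data": {"series": [[0.4,4,0,0,0,0],[0,0,-2,0,0,0],[0,0,-3,0,0,0],[0,0,-3,0,0,0],[0,0,-1,0,0,0],[0,0,0,0,0,0],[0,0,0,0,0,0]]}}

```text
clock: 4.5
position: [0.5255, 0.3279, 0.158]
ee_rot: [-2.469, -1.942, -0.002]
force: [-1.0, 0.7, 1.5]
width: 0.597
```

```bash
python3 - <<'E'
from h import *
ct,cs=cam("top"),cam("side"); s=monitor.observe(); print(s["position"],s["ee_rot"])
p=s["position"]; tip=p-[0,0,.019]; a=-.235; yv=np.array([np.cos(a),np.sin(a),0])
save(ct,"a.png",(180,140,80,80),5,proj(ct,[tip]));save(cs,"b.png",(190,210,80,120),5,proj(cs,[tip,tip+.0276*yv,tip-.0276*yv]))
A,B=cv2.imread("pics/a.png"),cv2.imread("pics/b.png"); o=np.zeros((600,800,3),np.uint8); o[:400,:400]=A;o[:,400:]=B; cv2.imwrite("pics/ab.png",o)
E
```

```text
[0.52574823 0.32809642 0.15849855] [2.46905694 1.94233316 0.00427028]
```

View pics/ab.png

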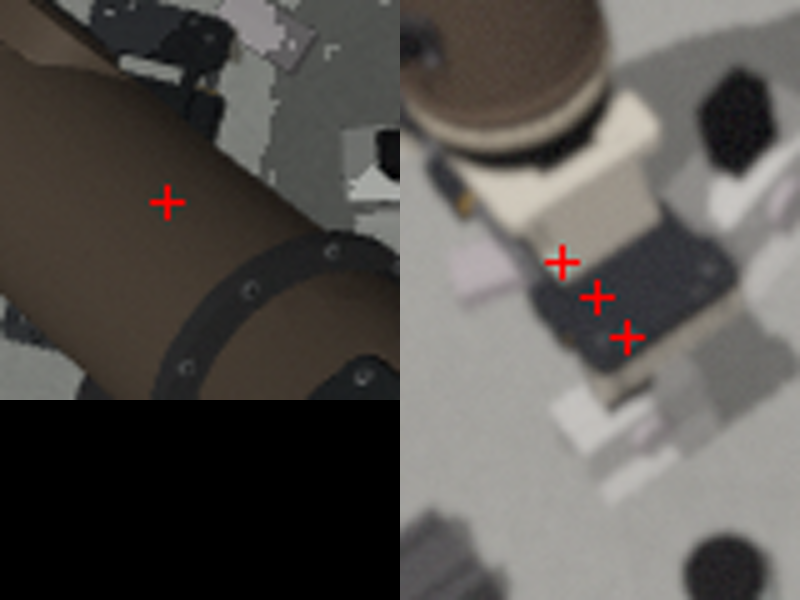

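The side crop shows the hanger block just below the gripper at about (620,390), with the body aligned along the saddle. The top view is blocked by the arm. I'm going down to grip height.

Call:
{"op": "move_arm", "data": {"series": [[0,0.4,-1.5,0,0,0],[0,0,-1.5,0,0,0],[0,0,-1.5,0,0,0],[0,0,-1.5,0,0,0],[0,0,-1,0,0,0],[0,0,-0.9,0,0,0],[0,0,0,0,0,0]]}}

```text
clock: 5.3
position: [0.5244, 0.3309, 0.0762]
ee_rot: [-2.469, -1.943, 0.003]
force: [0.2, -0.3, -0.3]
width: 0.6
```

Call:
{"op": "move_arm", "data": {"series": [[0,0,0,0,0,0],[0,0,0,0,0,0],[0,0,0,0,0,0],[0,0,0,0,0,0],[0,0,0,0,0,0],[0,0,0,0,0,0],[0,0,0,0,0,0],[0,0,0,0,0,0]], "grip": 0, "force": 45}}

```text
clock: 6.1
position: [0.5251, 0.3314, 0.0778]
ee_rot: [2.469, 1.943, 0.0]
force: [0.9, -0.8, -0.2]
width: 0.194
```

The opening reads 17.8 mm, which matches the 18 mm block. Now I'm lifting it.

Call:
{"op": "move_arm", "data": {"series": [[0,0,1,0,0,0],[0,0,2,0,0,0],[0,0,3,0,0,0],[0,0,3,0,0,0],[0,0,3,0,0,0],[0,0,3,0,0,0],[0,0,3,0,0,0],[0,0,1.5,0,0,0]]}}

```text
clock: 6.9
position: [0.5251, 0.3322, 0.2763]
ee_rot: [-2.468, -1.943, -0.005]
force: [0.2, 0.6, -3.1]
width: 0.196
```

Call:
{"op": "move_arm", "data": {"series": [[-0.2,-2,0,0,0,2],[-0.3,-3.5,0,0,0,2.5],[-0.4,-4,0,0,0,2.5],[-0.4,-4,0,0,0,2.5],[-0.3,-4,0,0,0,2.5],[-0.3,-4,0,0,0,2.5],[-0.3,-4,0,0,0,2],[-0.2,-4,0,0,0,1.1]]}}

```text
clock: 7.7
position: [0.5001, 0.035, 0.2733]
ee_rot: [2.14, 2.299, -0.0]
force: [1.1, -0.0, -2.3]
width: 0.197
```

Call:
{"op": "move_arm", "data": {"series": [[0,-4,0,0,0,0],[0,-3.5,0,0,0,0],[0,-2.5,0,0,0,0],[0,-1.5,0,0,0,0],[0,-0.5,0,0,0,0],[0,0,0,0,0,0],[0,0,0,0,0,0]]}}

```text
clock: 8.4
position: [0.5009, -0.0822, 0.273]
ee_rot: [-2.141, -2.299, -0.001]
force: [0.3, 0.1, -1.5]
width: 0.193
```

```bash
cat > look.py <<'E'
import sys
from h import *
ct,cs=cam("top"),cam("side"); s=monitor.observe(); print(s["clock"],s["position"],s["ee_rot"],s["force"],s["ft_torque"],s["width"])
fp=np.load("fit.npz")["fp"]; c_,s_=np.cos(fp[2]),np.sin(fp[2]); d=s["position"][:2]-fp[:2]; print("fixture xy",c_*d[0]+s_*d[1],-s_*d[0]+c_*d[1], "tool y ang-fix yaw",2*np.arctan2(s["ee_rot"][1],s["ee_rot"][0])-np.pi/2-fp[2])
cv2.imwrite("pics/"+sys.argv[1],np.vstack([np.hstack([cv2.resize(c[0][y:y+h,x:x+w,::-1],None,fx=5,fy=5,interpolation=cv2.INTER_CUBIC) for c,(x,y,w,h) in((ct,(320,150,70,110)),(cs,(290,110,90,110)))])]))
E
python3 look.py l1.png
```

```text
8.5 [ 0.50100781 -0.0821579   0.27290406] [-2.14023442e+00 -2.29961323e+00 -7.09902093e-04] [ 1.11701114e-04  1.10371743e+00 -2.44850332e+00] [ 0.00053828 -0.13303558 -0.01757616] 0.19187756514473653
fixture xy 0.0007977723168275681 0.06368455082433291 tool y ang-fix yaw -6.283125932488083
```

View pics/l1.png

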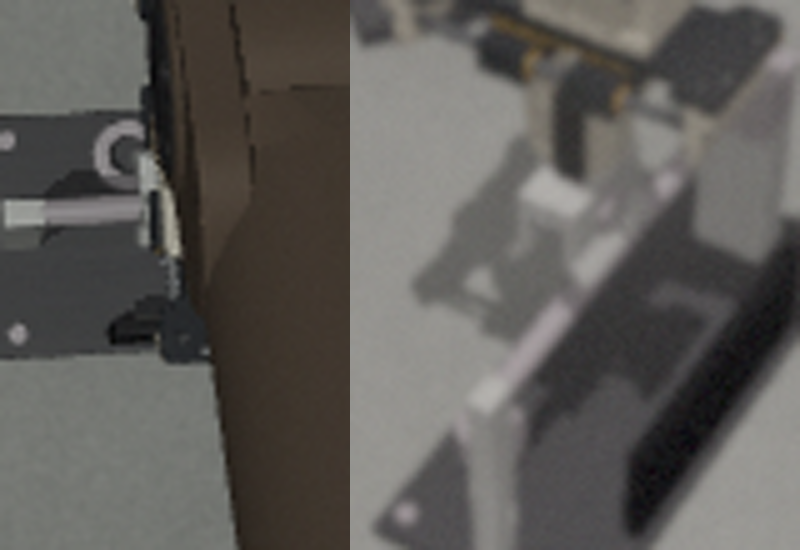

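The hanger is held upright above the rail, lined up within about 1 mm in x and square in yaw. Now I'm lowering it in stages.

Call:
{"op": "move_arm", "data": {"series": [[-0.1,0,-1,0,0,0],[0,0,-1.2,0,0,0],[0,0,-1.2,0,0,0],[0,0,-0.8,0,0,0],[0,0,-0.4,0,0,0],[0,0,0,0,0,0]]}}

```text
clock: 9.1
position: [0.4996, -0.0836, 0.226]
ee_rot: [-2.142, -2.297, 0.001]
force: [0.5, -0.9, -1.1]
width: 0.193
```

Call:
{"op": "move_arm", "data": {"series": [[0,0,-0.5,0,0,0],[0,0,-0.5,0,0,0],[0,0,-0.5,0,0,0],[0,0,-0.5,0,0,0],[0,0,-0.5,0,0,0],[0,0,-0.2,0,0,0],[0,0,0,0,0,0],[0,0,0,0,0,0]]}}

```text
clock: 9.9
position: [0.5, -0.0835, 0.1998]
ee_rot: [2.143, 2.298, 0.0]
force: [-0.4, -0.1, -2.2]
width: 0.197
```

Call:
{"op": "move_arm", "data": {"series": [[0,0,-0.1,0,0,0],[0,0,-0.1,0,0,0],[0,0,0,0,0,0]]}}

```text
clock: 10.2
position: [0.5001, -0.0836, 0.1979]
ee_rot: [2.142, 2.297, 0.0]
force: [-0.2, -1.3, -1.9]
width: 0.194
```

Call:
{"op": "move_arm", "data": {"series": [[0,0,-0.1,0,0,0],[0,0,-0.1,0,0,0],[0,0,0,0,0,0],[0,0,0,0,0,0]]}}

```text
clock: 10.6
position: [0.5001, -0.0836, 0.1977]
ee_rot: [2.142, 2.296, -0.0]
force: [-8.4, -0.2, 22.1]
width: 0.199
```

It is seated: the net upward force is about 24 N at z = 0.1977. I'll ease the downward press, take a quick look, then slide.

Call:
{"op": "move_arm", "data": {"series": [[0,0,0.1,0,0,0],[0,0,0,0,0,0],[0,0,0,0,0,0],[0,0,0,0,0,0]]}}

```text
clock: 11.0
position: [0.5001, -0.0836, 0.1978]
ee_rot: [2.142, 2.297, 0.0]
force: [-4.9, -0.3, 12.8]
width: 0.192
```

```bash
python3 look.py l2.png
```

```text
11.1 [ 0.50012006 -0.08357486  0.19775372] [2.14204483e+00 2.29680198e+00 1.02869053e-04] [-5.04981009 -0.21196754 11.61397322] [ 0.0170884   1.02320548 -0.01119304] 0.1952476446877004
fixture xy -0.0001892131691311784 0.06233484169262453 tool y ang-fix yaw -0.00200422269687045
```

View pics/l2.png

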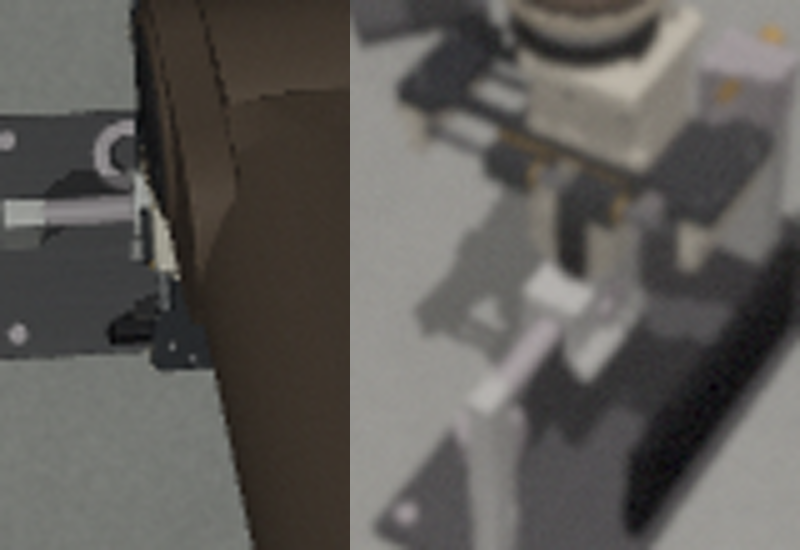

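It is seated, with the rail entering the channel. There's a small side force, so I'll relieve it with a small -x shift before sliding.

Call:
{"op": "move_arm", "data": {"series": [[-0.1,0,0,0,0,0],[0,0,0.05,0,0,0],[0,0,0,0,0,0]]}}

```text
clock: 11.4
position: [0.4998, -0.0836, 0.1978]
ee_rot: [2.142, 2.296, 0.002]
force: [2.2, -0.3, 5.1]
width: 0.197
```

Call:
{"op": "move_arm", "data": {"series": [[0.05,-0.7,0,0,0,0],[0.1,-1.3,0,0,0,0],[0.1,-1.3,0,0,0,0],[0.1,-1.3,0,0,0,0],[0.1,-1.3,0,0,0,0],[0.05,-0.7,0,0,0,0],[0,0,0,0,0,0]]}}

```text
clock: 12.1
position: [0.5046, -0.1496, 0.1978]
ee_rot: [2.143, 2.297, 0.002]
force: [0.8, 1.7, 7.8]
width: 0.196
```

Call:
{"op": "move_arm", "data": {"series": [[0.05,-0.7,0,0,0,0],[0.1,-1.3,0,0,0,0],[0.1,-1.3,0,0,0,0],[0.1,-1.3,0,0,0,0],[0.05,-0.8,0,0,0,0],[0.05,-0.5,0,0,0,0],[0,0,0,0,0,0]]}}

```text
clock: 12.8
position: [0.5091, -0.2078, 0.1978]
ee_rot: [-2.142, -2.298, -0.003]
force: [-0.8, 4.1, 7.4]
width: 0.198
```

Call:
{"op": "move_arm", "data": {"series": [[0.02,-0.2,0,0,0,0],[0.02,-0.2,0,0,0,0],[0.02,-0.2,0,0,0,0],[0.02,-0.2,0,0,0,0],[0.02,-0.2,0,0,0,0],[0,0,0,0,0,0],[0,0,0,0,0,0]]}}

```text
clock: 13.5
position: [0.5101, -0.2167, 0.1978]
ee_rot: [-2.14, -2.299, -0.003]
force: [-0.9, 5.6, 8.7]
width: 0.193
```

Call:
{"op": "move_arm", "data": {"series": [[0.02,-0.2,0,0,0,0],[0.02,-0.2,0,0,0,0],[0.02,-0.2,0,0,0,0],[0.01,-0.2,0,0,0,0],[0.01,-0.2,0,0,0,0],[0,0,0,0,0,0],[0,0,0,0,0,0]]}}

```text
clock: 14.2
position: [0.5107, -0.2247, 0.1979]
ee_rot: [-2.137, -2.299, -0.005]
force: [-1.7, 12.0, 12.4]
width: 0.193
```

Call:
{"op": "move_arm", "data": {"series": [[0.01,-0.1,0,0,0,0],[0,-0.1,0,0,0,0],[0.01,-0.1,0,0,0,0],[0,0,0,0,0,0],[0,0,0,0,0,0]]}}

```text
clock: 14.7
position: [0.5109, -0.2271, 0.1979]
ee_rot: [-2.136, -2.299, -0.005]
force: [-2.5, 14.8, 12.4]
width: 0.196
```

Call:
{"op": "move_arm", "data": {"series": [[0.01,-0.1,0,0,0,0],[0,-0.1,0,0,0,0],[0,0,0,0,0,0],[0,0,0,0,0,0]]}}

```text
clock: 15.1
position: [0.511, -0.2289, 0.1979]
ee_rot: [-2.136, -2.299, -0.006]
force: [-2.4, 14.6, 13.3]
width: 0.19
```

Call:
{"op": "move_arm", "data": {"series": [[0,-0.1,0,0,0,0],[0,0,0,0,0,0],[0,0,0,0,0,0]]}}

```text
clock: 15.4
position: [0.5111, -0.2297, 0.1979]
ee_rot: [-2.135, -2.299, -0.006]
force: [-3.4, 13.9, 12.6]
width: 0.197
```

Call:
{"op": "move_arm", "data": {"series": [[0,-0.1,0,0,0,0],[0,0,0,0,0,0],[0,0,0,0,0,0]]}}

```text
clock: 15.7
position: [0.5111, -0.2307, 0.1979]
ee_rot: [-2.135, -2.299, -0.006]
force: [-2.6, 16.0, 13.2]
width: 0.196
```

Call:
{"op": "move_arm", "data": {"series": [[0,-0.05,0,0,0,0],[0,0,0,0,0,0],[0,0,0,0,0,0]]}}

```text
clock: 16.0
position: [0.5111, -0.2309, 0.1979]
ee_rot: [-2.135, -2.299, -0.006]
force: [-2.3, 15.4, 13.3]
width: 0.199
```

Call:
{"op": "move_arm", "data": {"series": [[0,-0.1,0,0,0,0],[0,0,0,0,0,0],[0,0,0,0,0,0]]}}

```text
clock: 16.3
position: [0.5112, -0.232, 0.1979]
ee_rot: [-2.135, -2.299, -0.006]
force: [-2.0, 15.6, 13.3]
width: 0.194
```

Call:
{"op": "move_arm", "data": {"series": [[0,-0.05,0,0,0,0],[0,0,0,0,0,0],[0,0,0,0,0,0]]}}

```text
clock: 16.6
position: [0.5112, -0.2322, 0.1979]
ee_rot: [-2.135, -2.299, -0.007]
force: [-1.8, 16.1, 13.6]
width: 0.193
```

Call:
{"op": "move_arm", "data": {"series": [[0,-0.1,0,0,0,0],[0,0,0,0,0,0],[0,0,0,0,0,0]]}}

```text
clock: 16.9
position: [0.5113, -0.2323, 0.198]
ee_rot: [-2.134, -2.299, -0.008]
force: [-3.7, 18.8, 14.0]
width: 0.194
```

Call:
{"op": "move_arm", "data": {"series": [[0,-0.1,0,0,0,0],[0,0,0,0,0,0],[0,0,0,0,0,0]]}}

```text
clock: 17.2
position: [0.5112, -0.2324, 0.198]
ee_rot: [-2.132, -2.3, -0.009]
force: [-3.9, 21.9, 15.8]
width: 0.192
```

The tool has stalled at y = -0.2324 and the force is climbing to 22 N, so the hanger is on the stop. I'll do a check with a short hold and a picture.

Call:
{"op": "move_arm", "data": {"series": [[0,0,0,0,0,0],[0,0,0,0,0,0],[0,0,0,0,0,0],[0,0,0,0,0,0],[0,0,0,0,0,0]]}}

```text
clock: 17.7
position: [0.5113, -0.2324, 0.198]
ee_rot: [-2.132, -2.3, -0.009]
force: [-3.4, 21.7, 15.0]
width: 0.195
```

```bash
sed -i 's/(320,150,70,110)/(385,150,70,110)/; s/(290,110,90,110)/(310,90,90,110)/' look.py; python3 look.py l3.png
```

```text
17.8 [ 0.51127175 -0.23239578  0.19799044] [-2.13215279 -2.29961352 -0.00862363] [-4.67513134 21.94111734 17.29374354] [ 4.76574122  0.75463651 -0.06597455] 0.19161267248076824
fixture xy 0.0002718286407422466 -0.0869026035874473 tool y ang-fix yaw -6.279352868384234
```

View pics/l3.png

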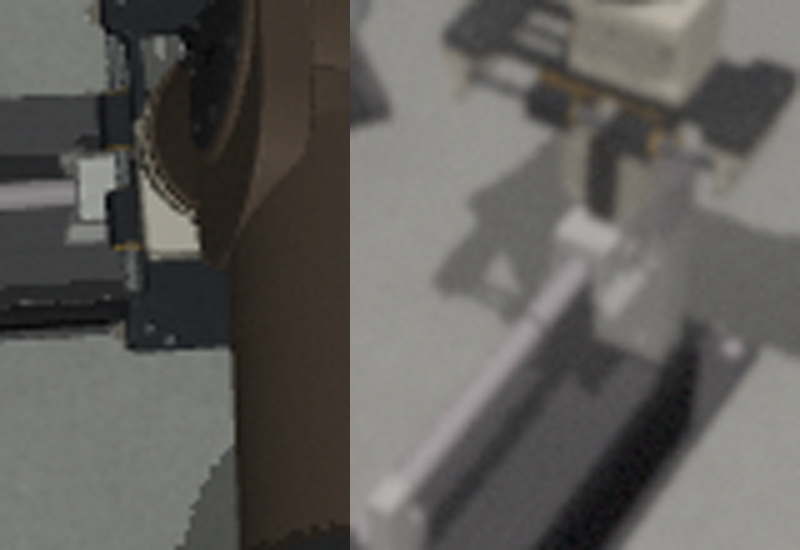

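The picture shows the saddle up against the stop block, with the tool at fixture y = -87 mm (nominal -85). I'll add a slight extra push for margin, then check the saddle's free end.

Call:
{"op": "move_arm", "data": {"series": [[0,-0.1,0,0,0,0],[0,0,0,0,0,0],[0,0,0,0,0,0],[0,0,0,0,0,0]]}}

```text
clock: 18.2
position: [0.5113, -0.2325, 0.198]
ee_rot: [-2.131, -2.3, -0.01]
force: [-4.5, 24.7, 16.2]
width: 0.193
```

```bash
python3 - <<'E'
from h import *
ct=cam("top"); fp=np.load("fit.npz")["fp"]; c_,s_=np.cos(fp[2]),np.sin(fp[2])
w=onz(ct,(385+78/5-.5,150+185/5-.5),.172); d=w[:2]-fp[:2]; print("saddle +y end, fixture (expect x~0,y -.050):",c_*d[0]+s_*d[1],-s_*d[0]+c_*d[1])
print(ct[0][184:190,396:406].max(2))
s=monitor.observe(); print(s["position"],s["force"],s["width"],abs(s["dq"]).max())
E
```

```text
saddle +y end, fixture (expect x~0,y -.050): 0.0019399585042157012 -0.04897725726160036
[[ 40  48  85  86 101 153 153 152 152 152]
 [ 44  47  60  67  98 153 152 153 153 153]
 [108 110 111 109  98 153 152 152 152 153]
 [126 127 128 126  97 162 155 154 154 155]
 [140 138 141 137  97 161 154 154 153 150]
 [132 133 132 128  96 158 149 150 149 145]]
[ 0.51126666 -0.23246301  0.19802822] [-4.20594498 25.09020055 17.74635155] 0.193877734761375 0.0016564338321997168
```

```bash
python3 -c "
from cell import workorder; print(workorder.sign_off())"
```

```text
the job is handed in; nothing more can be done
None
```

The job is handed in with the gripper still holding the hanger, pressed against the hard stop on the rail. I don't have a verdict, because the sign-off reports none.

**What I did**
- **Choosing:** I picked the smallest of the three look-alike saddles, at top pixel (219,184).
- **Gripping:** I took it by its block. The opening read 17.8 mm for the 18 mm block.
- **Hooking on:** I lowered it onto the rail about 62 mm to the +y side of the fixture centre. It seated at tool height 0.198 m, which puts the grip point at about 0.196 m.
- **Sliding:** I slid it against the plunger until it stopped at fixture y ≈ -87 mm.

**Last checks**
- **On the stop:** the tool stopped advancing at world y = -0.2324 while the push rose from 16 to 25 N. After plunger and friction I estimate roughly 9 N on the stop; this was not measured directly.
- **Saddle position:** its free end measured y ≈ -49 to -50 mm in the top picture, against an expected -50 mm.
- **Rest and hold:** the arm was still, and the gripper stayed closed on the block with a 45 N grip.
- **Small disagreement:** the tool read about 2 mm past the nominal -85 mm. That is within the error of the camera fit and of where I gripped the block.
- **Bystanders:** nothing suggested contact with any of them, but I did not measure their positions again at the end.

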